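# Reset the air throttle valve with its crank grip

### The job

The crank grip of the air valve's handwheel is loose in the crate of fittings: pick out that grip (the tall tube with a hole right through) and slip it fully down over the upright pin on the wheel. Keeping hold of the grip, crank the wheel clockwise (seen from above) until the valve is closed against its stop, then back it off counter-clockwise exactly two full turns, and finish while still holding the grip there, on its pin. Leave the other parts and the things on the bench where they are.

Things in the scene. Friction and masses are not known exactly. Their poses are not given: they have to be found in the camera images.
- grip: the loose crank grip: black plastic tube 62 mm tall, 28 mm outside diameter, with a 36 mm wide, 6 mm high flange at its foot and a 15 mm bore right through; about 60 g. It stands upright, flange down, in the crate. Origin: centre of its underside; z points up along the bore.
- crate: low open wooden crate, fixed, 226 x 306 x 45 mm outside (x, y, z), walls and floor 8 mm thick; five upright parts stand in it, neighbours' centres 80 mm apart or more. Origin: centre of its underside on the bench.
- wheel (a joint): the valve wheel's turn (rad): 0 = closed, at a hard stop; it grows as the wheel turns counter-clockwise seen from above (opening), 6.283 a turn, and can open four turns. Turns with a stiff, even friction of 0.22 N m (3 to 4 N at the pin; 9 N more is felt clearly at the stop), and stays where it is left.
- wheel_center (a point): point on the wheel's upright axis, level with the pin's foot, about 126 mm above the bench. The wheel is a grey level handwheel, rim radius 65 mm, on a brass valve in a short pipe bolted to the bench; all of it lies below the pin's foot, only the pin rises above it.
- pin_foot (a point): foot of the wheel's upright crank pin, on the rim, 65 mm from the axis: centre of the top of a 32 mm round boss on which the grip's underside seats. The steel pin is 10 mm thick and 36 mm tall, its top 8 mm tapering to 4 mm. It is fixed in the wheel; the grip turns freely on it.
- wheel_stop (a point): a point on the flat aluminium pointer (14 mm wide, 6 mm thick) fixed to the valve body, sticking out from under the wheel square to the pipe; 95 mm from the axis, 29 mm below the pin's foot. When the valve is closed the crank pin stands right over this pointer; likewise after each full turn.
- bush: bystander in the crate: short black ring, 32 mm across, 26 mm tall, 15 mm bore. Origin: centre of its underside.
- knob: bystander in the crate: solid black knob of the grip's outline (28 mm across, 62 mm tall, flange at the foot) but with no hole. Origin: centre of its underside.
- bolt: bystander in the crate: steel hex bolt standing on its 34 mm head, 56 mm tall. Origin: centre of its underside.
- nipple: bystander in the crate: brass pipe nipple with a 38 mm hexagon, 46 mm tall. Origin: centre of its underside.
- tape: bystander: roll of tan tape, 90 mm across, 24 mm tall, beyond the valve and crate.
- driver: bystander: screwdriver lying on the bench beyond the crate.
- adapter: bystander: black power adapter, 75 x 45 x 30 mm, lying beyond the valve.

How it is judged:
On the way, in this order (a step that is already met when the one before it is completed fails the run):
1. the grip is fully down on the wheel's pin (distance between grip and pin_foot below 0.009 m), for 0.2 s.
2. the wheel is wound closed against its stop, with the grip held on its pin (distance between grip and pin_foot below 0.009 m and contact force between the fingers and grip above 2 N and value of joint wheel below 0.06 rad), for 0.1 s.
At the end, for the whole second after the job is handed in: the wheel is at rest two turns (12.57 rad, within 0.3 rad) open from the stop, the grip is down on the pin (its foot within 9 mm of the pin's foot) and the fingers still hold it (more than 2 N); the second is judged with the arm holding on (distance between grip and pin_foot below 0.009 m and contact force between the fingers and grip above 2 N and value of joint wheel between 12.266 and 12.866 rad and velocity of joint wheel between -0.1 and 0.1 rad/s); the arm keeps its last pose, push and grip.
It fails at once if another part or a thing on the bench is knocked over or shifted by more than 30 mm (distance of any of bush, knob, bolt, nipple, tape, driver, adapter from where it was at the start of the episode above 0.03 m or angle between any of bush, knob, bolt, nipple's own z axis and vertical above 0.6 rad).
It also fails if it takes over 61 s, if anything falls off the work surface, if the arm or the gripper's body presses on something with over 40 N, if the wrist force passes 120 N, or if a joint passes its speed limit or range.

### The arm

A 6-joint arm with a two-finger parallel gripper is mounted at the origin on the work surface. World frame = base frame: x ahead of the robot, y to its left, z up, the work surface at z = 0. Lengths are in m, angles in rad, forces in N, time in s.
With the tool pointing down it reaches from about 0.275 to 0.825 m from the base axis. Payload 4.9 kg.
Tool frame: the origin (TCP) lies between the finger pads; the fingertips stand 25 mm ahead of it and the grasp point (between the pads) lies 6 mm ahead of it; z points along the fingers, y is the direction in which the jaws open and shut (so a half turn about z gives the same grasp; the last joint's range is limited). The gripper opens to 85 mm and grips with 20 to 120 N. Pads are 22 mm wide; open, the fingers measure 114 mm over their backs; the gripper's body (76 mm by 85 mm) begins 54 mm behind the grasp point. The pads swing forward as they close: fully open they stand 13 mm farther back than shut.
Start: joints at [1.043, 0.326, -0.193, 1.052, 0, 1.437], TCP at [0.211, 0.508, 0.256] pointing down, gripper open.
Joint ranges: [-2.65, 2.65], [-0.97, 1.79], [-1.3, 1.35], [-1.93, 2.1], [-1.47, 1.37], [-3.14, 3.14]. Speed limits (rad/s): [2.57, 2.57, 3.14, 3.14, 3.14, 3.14].

### API

Orientations are given as a rotation vector (axis times angle).
In Python, from workcell import arm gives the robot as it stands.
- The arm moves only by the tool play_rows, never from a script. Its arguments are lists of equal length, an entry for each row: "linear": the shift along the tool's x, y, z normalised to -1 to 1, where 1 is 500 mm, a list of three; "rotation": the turn, a rotation vector about the tool's x, y, z normalised to -1 to 1, where 1 is 180 degrees, a list of three; "jaw": the gripper's target within -1 to 1 (fully open at 1, half-way at 0, shut at -1). In form: {"linear": [[tx, ty, tz], ...], "rotation": [[wx, wy, wz], ...], "jaw": [jaw, ...]}. A call has exactly 10 rows; each row is the pose to reach, as a shift and turn from the pose commanded when the call began, along the tool's axes at that moment, turning the shorter way round; what a row does not reach only later rows make up. A row lasts 1/12 s, in which the tool goes at most 41.7 mm and 7.16 degrees, less where a joint would pass 70% of its speed; a pose out of reach is approached as far as the arm can. A call with a number of a shift or a turn outside -1 to 1 is refused whole. A call with a gripper value outside its range is refused whole. The fingers move at their own pace and stop on an object; "grip_force" is the grip in N (left out, the last holds). Time passes only in rows, so rows that repeat a pose let the fingers close, or fill a call up. It gives the time, the measured TCP pose, the force and the opening at its end, in the units of the state.
- arm.state(): the state, without advancing time (a new reading comes with each control period).
- arm.camera(name): name is "side" or "top"; returns the picture (400x640x3 uint8, red, green, blue); there is no depth.
- arm.calibration(name): a dict with "fx", "fy", "cx", "cy" (pixels), "dist" ([k1, k2, p1, p2, k3] as OpenCV has them; the pictures are not rectified), "cam_to_world" (4x4, takes a point from camera to world coordinates). Camera axes: x right, y down, z forward; pixel columns grow to the right and rows downward; lengths in m; the calibration is good to about 2 mm. A picture is of the moment at which its call begins. calibration takes no time and is no camera call.
- arm.close_job(): hands the job in, once; it reports no verdict.
The state is a dict: "t": time; "joints": joint angles; "joint_vel": joint speeds; "effort": joint torques, N m; "eef_pos": TCP position; "eef_rot": TCP orientation; "force": force on the tool from outside, world axes, zero at the start; "torque": the same for the moment, N m; "opening": opening from 0.0 (shut) to 1.0 (fully open).
Only numpy, scipy, OpenCV 4.12 (cv2) and the standard library are available. Lean on these libraries where they do the work, as an engineer would, in place of code of your own. Each camera call takes 0.05 s, during which the arm holds its last target.

## Working session

There is one attempt and no reset: what is moved stays moved. The work goes in short steps, Python scripts to look and compute and a tool call to move; the robot and the scene stay as the last step left them, time stands still between calls to the robot, and variables do not carry over. Pictures are saved under pics/ and viewed, and the job is handed in when it is done.

Besides the shell and the picture viewer there is one more tool, called after "Request:" by a JSON object that holds its "op" and its "data", one argument or row to a line. play_rows: Moves the arm, as the interface text tells. Scaled input: -1 to 1 covers 500 mm each way for a shift and 180 degrees each way for a turn. Its arguments: {"type":"object","properties":{"linear":{"type":"array","items":{"type":"array","items":{"type":"number","minimum":-1,"maximum":1}}},"rotation":{"type":"array","items":{"type":"array","items":{"type":"number","minimum":-1,"maximum":1}}},"jaw":{"type":"array","items":{"type":"number"}},"grip_force":{"type":"number"}},"required":["linear","rotation","jaw"]}

```bash
mkdir -p pics; ls
python3 - <<'E'
from workcell import arm
import cv2,json
for n in("top","side"):
    im=arm.camera(n); cv2.imwrite(f"pics/{n}0.png",im[:,:,::-1])
    c=arm.calibration(n); print(n,{k:(v.tolist() if hasattr(v,'tolist') else v) for k,v in c.items()})
s=arm.state();print(s)
E
```

```text
pics
top {'fx': 452.80296692772623, 'fy': 452.80296692772623, 'cx': 315.7320527539284, 'cy': 195.3397852660853, 'dist': [-0.058770841175339136, 0.0, 0.0, 0.0, 0.0], 'cam_to_world': [[-0.006094606267444646, -0.9884930085531137, 0.1511437323082185, 0.43369357227793065], [-0.9998739576009287, 0.008239836360919591, 0.013571072477941374, 0.02731407281082811], [-0.014660309884210984, -0.15104197144621379, -0.9884186350811784, 1.1484549993921298], [0.0, 0.0, 0.0, 1.0]]}
side {'fx': 404.62519826642205, 'fy': 404.62519826642205, 'cx': 324.8479794117768, 'cy': 201.70506734240436, 'dist': [-0.03873400933439653, 0.0, 0.0, 0.0, 0.0], 'cam_to_world': [[0.721711883476217, -0.49014669006410333, 0.4887618842221793, 0.18758338314627354], [-0.6920122672436034, -0.5270756540421797, 0.49326491553766116, -0.36557238920691476], [0.01584232412175915, -0.6942243708882685, -0.7195842852864485, 0.6783729897597894], [0.0, 0.0, 0.0, 1.0]]}
{'t': 0.1, 'joints': array([ 1.04280205e+00,  3.26871786e-01, -1.93473589e-01,  1.05200599e+00,
       -5.29943357e-05,  1.43659357e+00]), 'joint_vel': array([-0.00147953, -0.00092513,  0.00153682,  0.00011669, -0.0017232 ,
        0.00041953]), 'effort': array([ 1.82434142e-04, -4.44239938e+01,  2.63037890e+01,  7.88963400e-03,
       -1.49189377e-04, -7.79408282e-06]), 'eef_pos': array([0.2107908 , 0.50748214, 0.25558292]), 'eef_rot': array([-6.14487936e-01, -3.08044516e+00,  2.33669684e-03]), 'force': array([ 0.31234935, -0.4875172 ,  0.42334982]), 'torque': array([0.00820274, 0.06889848, 0.06102977]), 'opening': 1.0017585257584238}
```

View pics/top0.png

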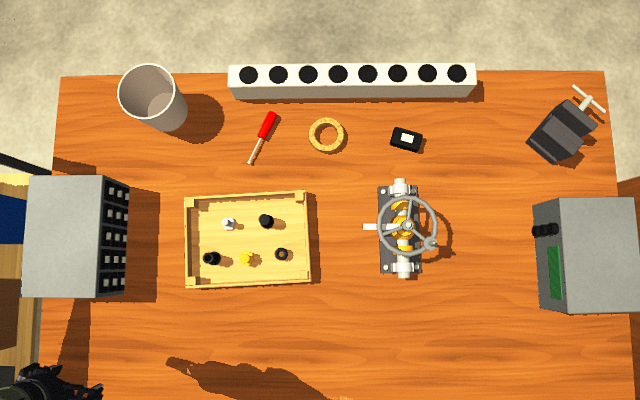

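View pics/side0.png

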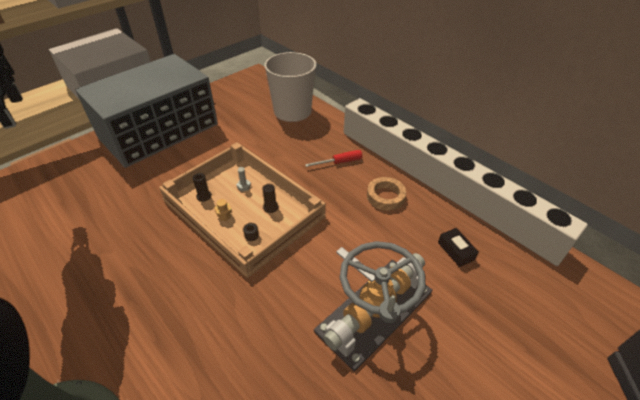

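The top view shows the crate with tall black parts at about (211,258) and (266,221), the bush at (281,254), the wheel hub near (408,226), the pin near (431,243) and the pointer near (370,227). I'll zoom in to see which tall part has the bore.

Run:
```python
import cv2,numpy as np
t=cv2.imread("pics/top0.png");s=cv2.imread("pics/side0.png")
def z(im,x,y,w,h,f): return cv2.resize(im[y:y+h,x:x+w],(w*f,h*f),interpolation=cv2.INTER_CUBIC)
def g(im): return np.clip(255*(im/255.)**0.5,0,255).astype('uint8')
a=g(z(t,190,200,110,75,7));cv2.imwrite("pics/zc.png",a)
cv2.imwrite("pics/zw.png",z(t,355,170,100,75*4//3+10,5)[:600])
cv2.imwrite("pics/zs.png",np.hstack([g(z(s,180,160,110,90,4))[:360],z(s,310,235,90,90,4)[:360]]))
```

```text
(no output)
```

View pics/zc.png

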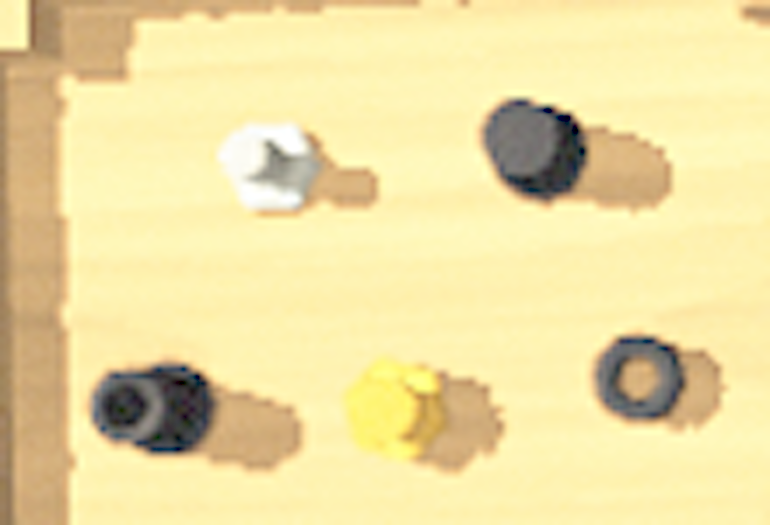

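View pics/zw.png

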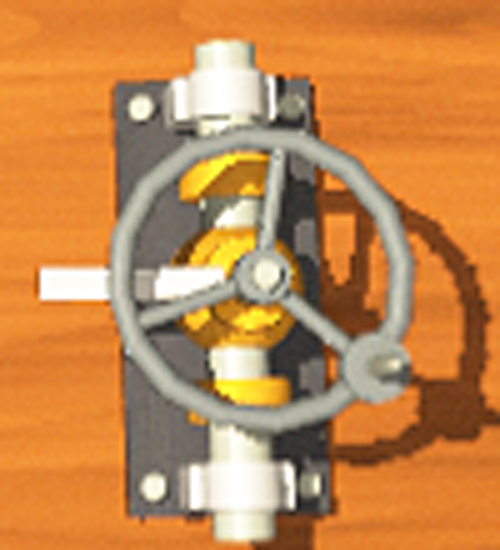

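View pics/zs.png

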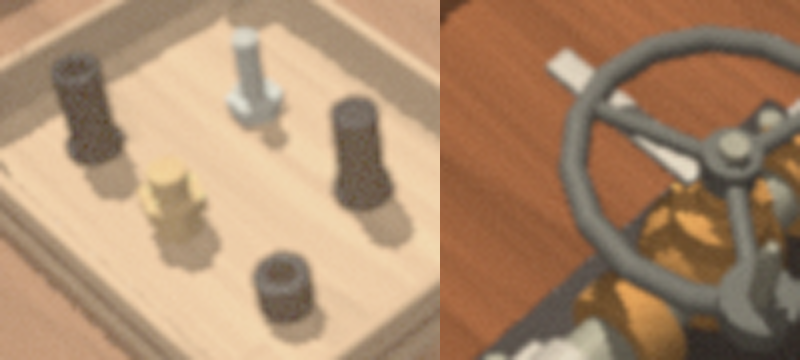

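The bore shows in the left tall part (top view about (208,258), side view about (199,176)). The other tall one, at (266,221), is the solid knob. Next I'll measure the grip and pin.

```bash
cat > h.py <<'E'
import numpy as np,cv2
from workcell import arm
def ray(n,u,v):
    c=arm.calibration(n);K=np.array([[c['fx'],0,c['cx']],[0,c['fy'],c['cy']],[0,0,1]])
    p=cv2.undistortPoints(np.array([[[u,v]]],float),K,np.array(c['dist']))[0,0]
    T=np.array(c['cam_to_world']);d=T[:3,:3]@[p[0],p[1],1];return T[:3,3],d/np.linalg.norm(d)
def plane(n,u,v,z):
    o,d=ray(n,u,v);return o+d*(z-o[2])/d[2]
def tri(a,b):
    (o1,d1),(o2,d2)=ray("top",*a),ray("side",*b)
    s=np.linalg.lstsq(np.c_[d1,-d2],o2-o1,rcond=None)[0]
    p,q=o1+s[0]*d1,o2+s[1]*d2;return (p+q)/2,np.linalg.norm(p-q)
def proj(n,P):
    c=arm.calibration(n);T=np.linalg.inv(np.array(c['cam_to_world']));K=np.array([[c['fx'],0,c['cx']],[0,c['fy'],c['cy']],[0,0,1]])
    return cv2.projectPoints(np.array([P],float),cv2.Rodrigues(T[:3,:3])[0],T[:3,3],K,np.array(c['dist']))[0].ravel()
E
python3 - <<'E'
from h import *
np.set_printoptions(precision=4,suppress=True)
print("grip top",plane("top",208,257.9,.07),plane("side",199.2,176.3,.07),tri((208,257.9),(199.2,176.3)))
print("boss",plane("top",429.7,244,.126),plane("side",388,310,.126),tri((429.7,244),(388,310)))
# rim
t=cv2.imread("pics/top0.png");hsv=cv2.cvtColor(t,cv2.COLOR_BGR2HSV)
s=cv2.imread("pics/side0.png")
f=8
for n,im,x,y,w,h in(("top",t,405,215,45,45),("side",s,365,280,45,45)):
    cv2.imwrite(f"pics/p_{n}.png",cv2.resize(im[y:y+h,x:x+w],None,fx=12,fy=12,interpolation=cv2.INTER_NEAREST))
# hub, pointer
print("hub",plane("top",408,224.5,.126))
print("rimc",plane("top",355+262/5,170+280/5,.12))
print("ptr tip", plane("top",363.2,226.8,.097),plane("side",310+(556-440)/4,235+62/4,.097))
for k in [(193,258),(0,0)]:pass
E
```

```text
grip top [0.4502 0.2993 0.07  ] [0.4509 0.2977 0.07  ] (array([0.4508, 0.2993, 0.0689]), np.float64(0.0013170664721780456))
boss [ 0.4772 -0.2143  0.126 ] [ 0.475  -0.2169  0.126 ] (array([ 0.4774, -0.2155,  0.1212]), np.float64(0.0001425158846794963))
hub [ 0.5216 -0.1669  0.126 ]
rimc [ 0.5187 -0.1666  0.12  ]
ptr tip [ 0.5196 -0.0681  0.097 ] [ 0.517 -0.072  0.097]
```

View pics/p_top.png

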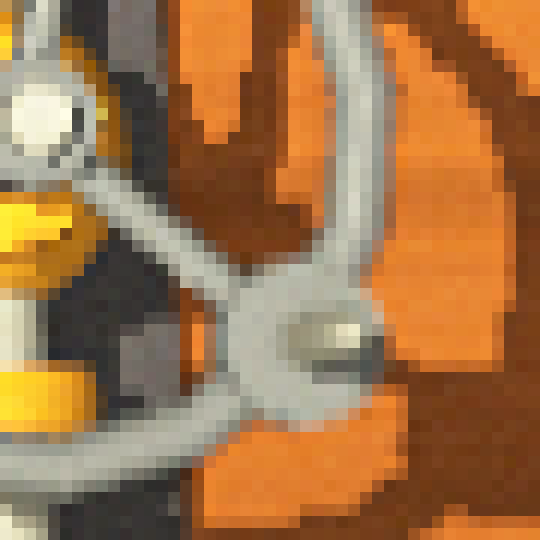

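View pics/p_side.png

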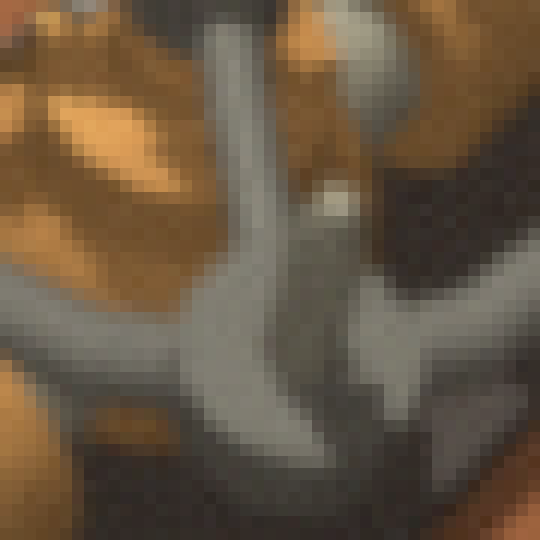

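Run:
```python
from h import *
np.set_printoptions(precision=4,suppress=True)
print("boss",plane("top",429.9,242.9,.126),plane("side",390,308.7,.126),tri((429.9,242.9),(390,308.7)))
print("tip",plane("top",433.6,242.2,.162),plane("side",392.7,296.2,.162),tri((433.6,242.2),(392.7,296.2)))
# boss disc masks: grey of boss; ellipse check by projecting estimates
def ring(im,n,c,r,col,N=40):
    for a in np.linspace(0,2*np.pi,N):
        u,v=proj(n,[c[0]+r*np.cos(a),c[1]+r*np.sin(a),c[2]]); cv2.circle(im,(int(round(u*6+2.5)),int(round(v*6+2.5))),1,col,-1)
P=np.array([.4775,-.2150,.126]); A=np.array([.5195,-.1655,.126])
print(np.hypot(*(P-A)[:2]))
out=[]
for n,x,y in(("top",380,190),("side",330,240)):
    im=cv2.resize(cv2.imread(f"pics/{n}0.png"),None,fx=6,fy=6,interpolation=cv2.INTER_NEAREST)
    ring(im,n,P,.016,(0,0,255));ring(im,n,P+[0,0,.036],.002,(255,0,255));ring(im,n,A+[0,0,-.008],.065,(255,0,0),120)
    # grip
    out.append(im[y*6:y*6+540,x*6:x*6+400])
cv2.imwrite("pics/chk.png",np.hstack(out))
G=np.array([.4505,.2985,.07]);out=[]
for n,x,y in(("top",190,230),("side",175,155)):
    im=cv2.resize(cv2.imread(f"pics/{n}0.png"),None,fx=6,fy=6,interpolation=cv2.INTER_NEAREST)
    im=(255*(im/255.)**.5).astype('uint8')
    ring(im,n,G,.014,(0,0,255));ring(im,n,G,.0075,(0,0,255));ring(im,n,G-[0,0,.062],.018,(255,0,0))
    out.append(im[y*6:y*6+320,x*6:x*6+390])
cv2.imwrite("pics/chkg.png",np.hstack(out))
```

```text
boss [ 0.4797 -0.2149  0.126 ] [ 0.4789 -0.2176  0.126 ] (array([ 0.4803, -0.2162,  0.1224]), np.float64(0.0012689635037020904))
tip [ 0.4795 -0.2145  0.162 ] [ 0.4784 -0.2168  0.162 ] (array([ 0.4799, -0.2156,  0.1587]), np.float64(0.0008427503103470588))
0.06491725502514718
```

View pics/chk.png

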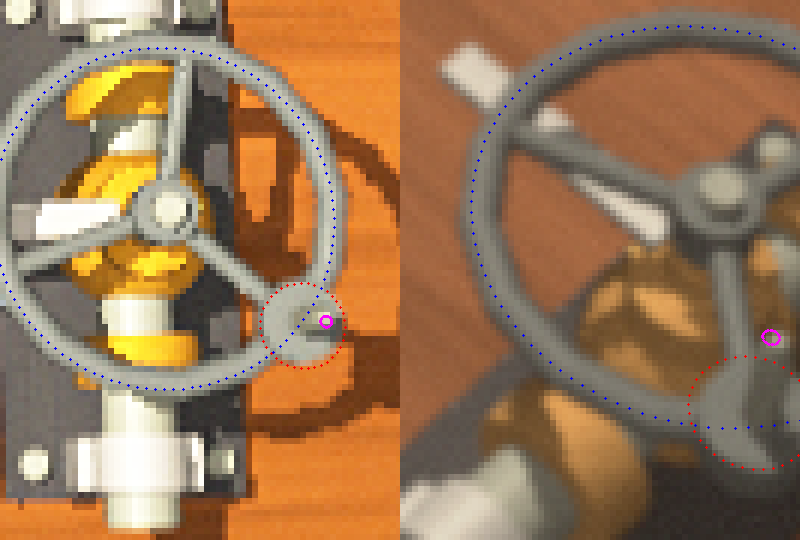

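View pics/chkg.png

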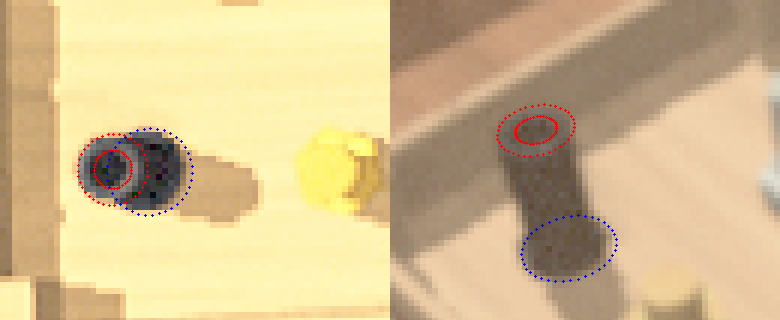

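```bash
cat >> h.py <<'E'
from scipy.spatial.transform import Rotation as R
def cmd(pos,yaw,frm=None):
    "shift/turn (scaled) from present pose to tool-down pose with jaw axis at yaw (rad)"
    s=arm.state();p=s['eef_pos'];r=R.from_rotvec(s['eef_rot'])
    y=np.array([np.cos(yaw),np.sin(yaw),0]);z=np.array([0,0,-1.]);x=np.cross(y,z)
    t=R.from_matrix(np.c_[x,y,z]);rel=(r.inv()*t).as_rotvec()/np.pi
    return r.inv().apply(np.array(pos)-p)/.5,rel
E
python3 - <<'E'
from h import *
np.set_printoptions(precision=4,suppress=True)
print("cab corner",plane("top",127,297,0),plane("top",102,297,.15),plane("top",130,180,0))
print("side cab",plane("side",126,160,0),plane("side",120,113,.12),plane("side",216,128,0))
for p in [(.30,.36,.25),(.36,.30,.20),(.4505,.2995,.16)]: print(p,*cmd(p,0))
E
```

```text
cab corner [0.3532 0.522  0.    ] [0.3633 0.5142 0.15  ] [0.6541 0.5299 0.    ]
side cab [0.3756 0.5576 0.    ] [0.4092 0.5736 0.12  ] [0.6234 0.5171 0.    ]
(0.3, 0.36, 0.25) [-0.2779 -0.2039  0.0114] [-0.0005  0.0002  0.3747]
(0.36, 0.3, 0.2) [-0.4348 -0.2685  0.1115] [-0.0005  0.0002  0.3747]
(0.4505, 0.2995, 0.16) [-0.6024 -0.1999  0.1914] [-0.0005  0.0002  0.3747]
```

Request:
{"op": "play_rows", "data": {
  "linear": [
    [-0.06, -0.05, 0],
    [-0.13, -0.1, 0.0],
    [-0.2, -0.15, 0.01],
    [-0.27, -0.2, 0.01],
    [-0.34, -0.23, 0.04],
    [-0.41, -0.26, 0.08],
    [-0.48, -0.25, 0.12],
    [-0.54, -0.225, 0.16],
    [-0.602, -0.2, 0.191],
    [-0.602, -0.2, 0.191]
  ],
  "rotation": [
    [0, 0, 0.038],
    [0, 0, 0.076],
    [0, 0, 0.114],
    [0, 0, 0.152],
    [0, 0, 0.19],
    [0, 0, 0.228],
    [0, 0, 0.266],
    [0, 0, 0.304],
    [0, 0, 0.342],
    [0, 0, 0.375]
  ],
  "jaw": [0.2, 0.2, 0.2, 0.2, 0.2, 0.2, 0.2, 0.2, 0.2, 0.2],
  "grip_force": 60
}}

```text
t: 0.93
eef_pos: [0.455, 0.2985, 0.1569]
eef_rot: [2.234, 2.208, -0.003]
force: [-0.1, -0.2, 0.5]
opening: 0.599
```

Run:
```python
from h import *
np.set_printoptions(precision=4,suppress=True)
s=arm.state();print(s['eef_pos'],s['eef_rot'],s['opening'],s['joints'],s['t'])
im=[arm.camera("top")[:,:,::-1][180:300,160:340],arm.camera("side")[:,:,::-1][100:260,130:310]]
cv2.imwrite("pics/b1.png",np.hstack([cv2.resize(im[0],(400,267)),cv2.resize(im[1],(300,267))]))
print(*cmd((.4505,.2995,.062),0))
```

```text
[0.455  0.2985 0.1569] [ 2.2336  2.2082 -0.0027] 0.5986335785230362 [ 0.4455  0.4038 -0.351   0.8174 -0.0012  2.0277] 0.9333
[ 0.001  -0.0001  0.194 ] [-0.001   0.0004 -0.0009]
```

View pics/b1.png

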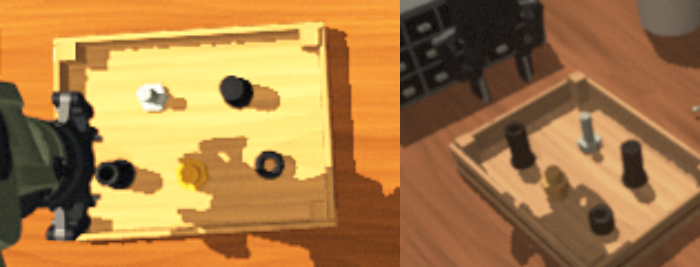

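Run:
```python
from h import *
np.set_printoptions(precision=4,suppress=True)
s=arm.state();print(s['eef_pos'],s['t'],proj("top",s['eef_pos']),proj("side",s['eef_pos']),proj("top",s['eef_pos']+[0,0,.1]))
for n in("top","side"):
    im=cv2.cvtColor(arm.camera(n),cv2.COLOR_RGB2BGR)
    for d in(0,-.025):
        u,v=proj(n,s['eef_pos']+[0,0,d]);cv2.circle(im,(int(u),int(v)),2,(0,255,0),-1)
    cv2.imwrite(f"pics/b2{n}.png",im)
```

```text
[0.4508 0.2991 0.159 ] 1.0333 [197.9384 257.0081] [189.9634 144.1037] [184.1725 256.1479]
```

View pics/b2top.png

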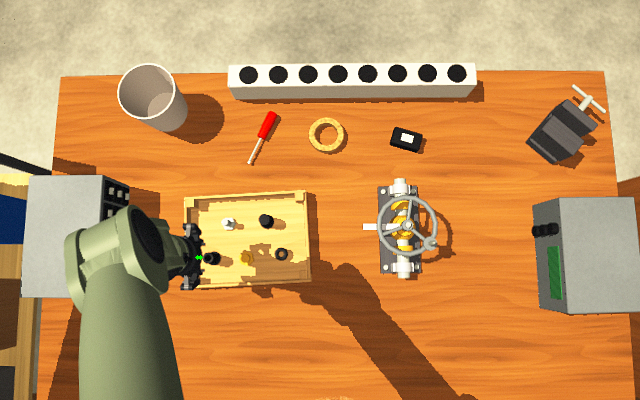

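View pics/b2side.png

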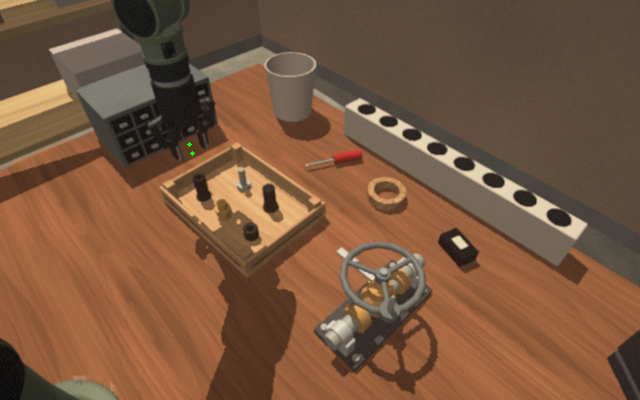

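The projected TCP (top about (198,257), side about (190,144)) lies between the fingertips, right above the grip. Next I descend and close.

Request:
{"op": "play_rows", "data": {
  "linear": [
    [0, 0, 0.05],
    [0, 0, 0.1],
    [0, 0, 0.14],
    [0, 0, 0.17],
    [0, 0, 0.194],
    [0, 0, 0.194],
    [0, 0, 0.194],
    [0, 0, 0.194],
    [0, 0, 0.194],
    [0, 0, 0.194]
  ],
  "rotation": [
    [0, 0, 0],
    [0, 0, 0],
    [0, 0, 0],
    [0, 0, 0],
    [0, 0, 0],
    [0, 0, 0],
    [0, 0, 0],
    [0, 0, 0],
    [0, 0, 0],
    [0, 0, 0]
  ],
  "jaw": [0.2, 0.2, 0.2, 0.2, 0.2, 0.2, 0.2, -1, -1, -1],
  "grip_force": 60
}}

```text
t: 1.97
eef_pos: [0.4513, 0.3007, 0.0654]
eef_rot: [2.222, 2.221, 0.004]
force: [-1.5, -0.3, 7.4]
opening: 0.316
```

Run:
```python
from h import *
np.set_printoptions(precision=4,suppress=True)
s=arm.state();print(s['eef_pos'],s['t'],s['opening'],s['force'])
im=cv2.cvtColor(arm.camera("side"),cv2.COLOR_RGB2BGR);cv2.imwrite("pics/b3.png",cv2.resize(im[100:260,130:330],None,fx=4,fy=3.7))
print(*cmd((.4793,-.2155,.30),0))
```

```text
[0.4513 0.3007 0.0654] 1.9667 0.31553083152318 [-1.4664 -0.2899  7.4416]
[-1.0318  0.0575 -0.4705] [ 0.0006 -0.0004 -0.0002]
```

View pics/b3.png

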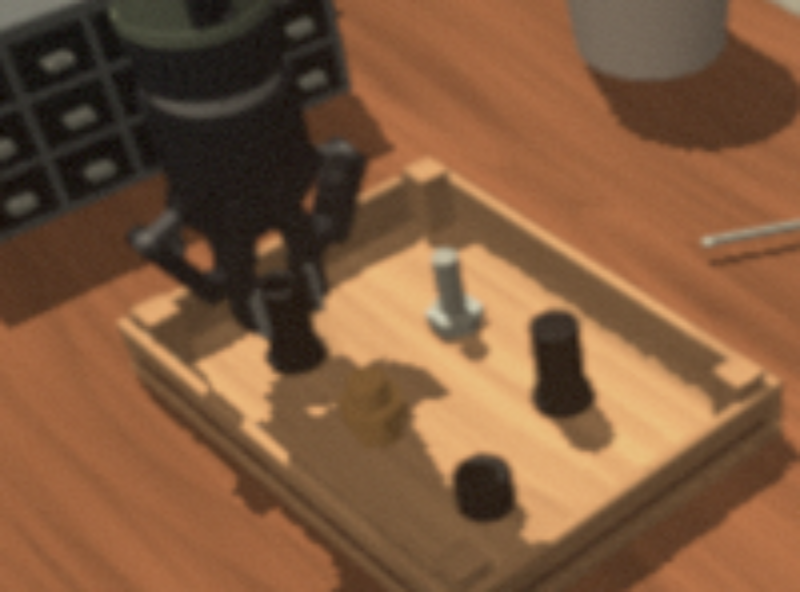

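The fingers are around the grip (pads at about (270–310, 290) in the crop). Opening 0.316 is about 27 mm, which matches the 28 mm tube. Lifting.

Request:
{"op": "play_rows", "data": {
  "linear": [
    [0, 0, -0.02],
    [0, 0, -0.06],
    [0, 0, -0.12],
    [0, 0, -0.18],
    [0, 0, -0.24],
    [0, 0, -0.3],
    [0, 0, -0.36],
    [0, 0, -0.4],
    [0, 0, -0.4],
    [0, 0, -0.4]
  ],
  "rotation": [
    [0, 0, 0],
    [0, 0, 0],
    [0, 0, 0],
    [0, 0, 0],
    [0, 0, 0],
    [0, 0, 0],
    [0, 0, 0],
    [0, 0, 0],
    [0, 0, 0],
    [0, 0, 0]
  ],
  "jaw": [-1, -1, -1, -1, -1, -1, -1, -1, -1, -1],
  "grip_force": 60
}}

```text
t: 2.85
eef_pos: [0.4513, 0.3003, 0.2657]
eef_rot: [2.222, 2.219, 0.005]
force: [-0.5, 0.8, -1.7]
opening: 0.316
```

Run:
```python
from h import *
np.set_printoptions(precision=4,suppress=True)
s=arm.state();print(s['eef_pos'],s['t'],s['opening'],s['force'])
im=cv2.cvtColor(arm.camera("side"),cv2.COLOR_RGB2BGR);cv2.imwrite("pics/b4.png",cv2.resize(im[20:220,90:330],None,fx=3.2,fy=3))
print(*cmd((.4793,-.2155,.26),0))
```

```text
[0.4513 0.3003 0.2657] 2.85 0.3159874260941629 [-0.5335  0.7593 -1.676 ]
[-1.0309  0.0587  0.008 ] [ 0.0002 -0.0001 -0.0003]
```

View pics/b4.png

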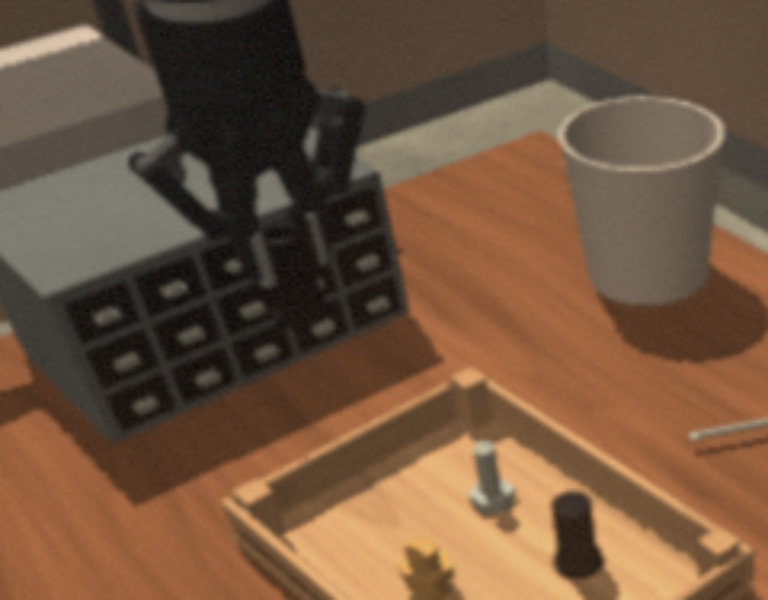

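Request:
{"op": "play_rows", "data": {
  "linear": [
    [-0.03, 0, 0],
    [-0.08, 0.005, 0],
    [-0.14, 0.01, 0],
    [-0.21, 0.015, 0],
    [-0.28, 0.02, 0],
    [-0.35, 0.025, 0],
    [-0.42, 0.03, 0],
    [-0.49, 0.035, 0],
    [-0.56, 0.04, 0],
    [-0.63, 0.045, 0]
  ],
  "rotation": [
    [0, 0, 0],
    [0, 0, 0],
    [0, 0, 0],
    [0, 0, 0],
    [0, 0, 0],
    [0, 0, 0],
    [0, 0, 0],
    [0, 0, 0],
    [0, 0, 0],
    [0, 0, 0]
  ],
  "jaw": [-1, -1, -1, -1, -1, -1, -1, -1, -1, -1]
}}

```text
t: 3.73
eef_pos: [0.4714, -0.0164, 0.2623]
eef_rot: [-2.221, -2.219, 0.003]
force: [-0.1, 0.2, -0.6]
opening: 0.307
```

Request:
{"op": "play_rows", "data": {
  "linear": [
    [-0.07, 0.003, 0],
    [-0.14, 0.006, 0],
    [-0.21, 0.009, 0],
    [-0.27, 0.011, 0],
    [-0.32, 0.012, 0],
    [-0.36, 0.013, 0],
    [-0.385, 0.014, 0],
    [-0.4, 0.014, 0],
    [-0.4, 0.014, 0],
    [-0.4, 0.014, 0]
  ],
  "rotation": [
    [0, 0, 0],
    [0, 0, 0],
    [0, 0, 0],
    [0, 0, 0],
    [0, 0, 0],
    [0, 0, 0],
    [0, 0, 0],
    [0, 0, 0],
    [0, 0, 0],
    [0, 0, 0]
  ],
  "jaw": [-1, -1, -1, -1, -1, -1, -1, -1, -1, -1]
}}

```text
t: 4.57
eef_pos: [0.4792, -0.2142, 0.2632]
eef_rot: [-2.221, -2.219, -0.0]
force: [0.9, -0.1, -0.4]
opening: 0.317
```

Run:
```python
from h import *
np.set_printoptions(precision=4,suppress=True)
im=[]
for n,x,y in(("top",370,180),("side",320,200)):
    a=cv2.cvtColor(arm.camera(n),cv2.COLOR_RGB2BGR);im.append(cv2.resize(a[y:y+120,x:x+100],None,fx=4,fy=4))
s=arm.state();print(s['eef_pos'],s['eef_rot'],s['t'],s['opening'],s['force'])
cv2.imwrite("pics/b5.png",np.hstack(im))
print(*cmd((.4793,-.2155,.184),0))
```

```text
[ 0.4794 -0.2137  0.2636] [-2.2205 -2.221  -0.0002] 4.6667 0.3096530198051013 [-0.6021 -0.189  -0.6897]
[-0.0037 -0.0001  0.1591] [-0.0002 -0.0003  0.0001]
```

View pics/b5.png

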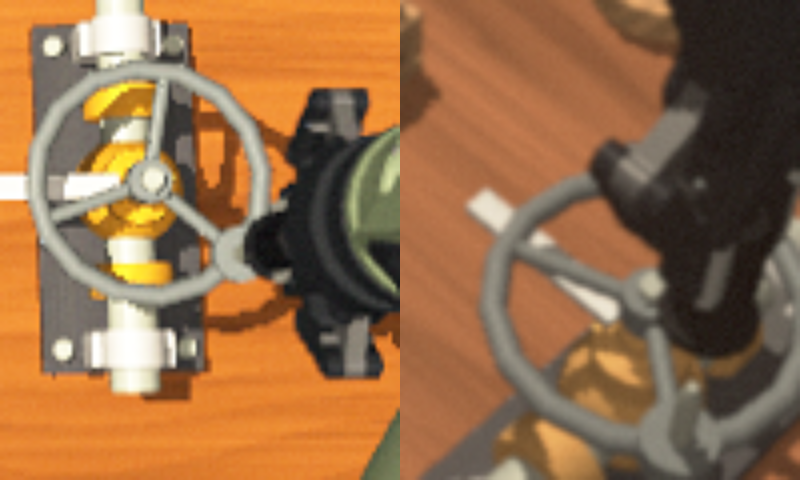

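Run:
```python
from h import *
im=cv2.imread("pics/b5.png");im=(255*(im/255.)**.6).astype('uint8')
for n,x,y,off in(("top",370,180,0),("side",320,200,400)):
  for z,r,c in((.206,.018,(0,0,255)),(.268,.014,(255,0,255)),(.162,.002,(255,0,0))):
    for a in np.linspace(0,6.28,40):
        u,v=proj(n,[.4794+r*np.cos(a),-.2140+r*np.sin(a),z]);u=(u-x)*4+1.5;v=(v-y)*4+1.5
        if 0<u<400: cv2.circle(im,(int(u+off),int(v)),1,c,-1)
cv2.imwrite("pics/b6.png",im)
```

```text
(no output)
```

View pics/b6.png

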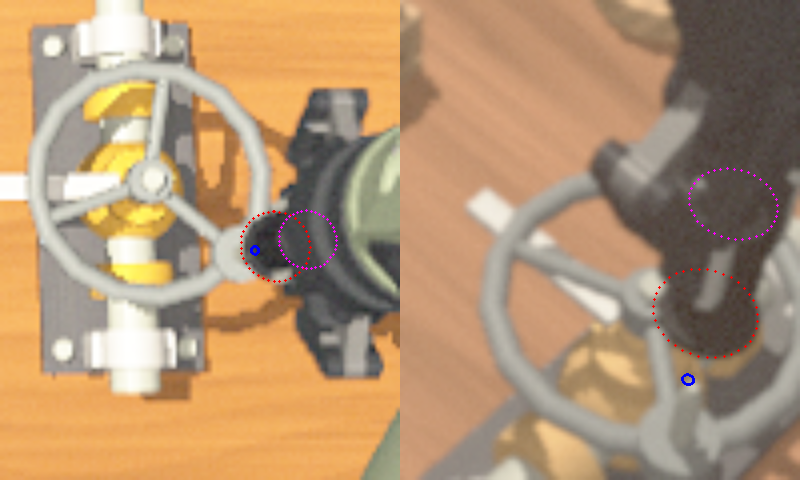

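The flange sits within about 1–2 mm of the commanded pose, over the pin tip. I'll lower it slowly.

Request:
{"op": "play_rows", "data": {
  "linear": [
    [0, 0, 0.03],
    [0, 0, 0.06],
    [0, 0, 0.08],
    [0, 0, 0.09],
    [0, 0, 0.1],
    [0, 0, 0.11],
    [0, 0, 0.12],
    [0, 0, 0.13],
    [0, 0, 0.13],
    [0, 0, 0.13]
  ],
  "rotation": [
    [0, 0, 0],
    [0, 0, 0],
    [0, 0, 0],
    [0, 0, 0],
    [0, 0, 0],
    [0, 0, 0],
    [0, 0, 0],
    [0, 0, 0],
    [0, 0, 0],
    [0, 0, 0]
  ],
  "jaw": [-1, -1, -1, -1, -1, -1, -1, -1, -1, -1]
}}

```text
t: 5.5
eef_pos: [0.4795, -0.2149, 0.1986]
eef_rot: [-2.222, -2.22, 0.0]
force: [-0.0, -0.1, -0.9]
opening: 0.315
```

Run:
```python
from h import *
np.set_printoptions(precision=4,suppress=True)
im=[]
for n,x,y in(("top",370,180),("side",320,200)):
    a=cv2.cvtColor(arm.camera(n),cv2.COLOR_RGB2BGR);im.append(cv2.resize(a[y:y+120,x:x+100],None,fx=4,fy=4))
s=arm.state();print(s['eef_pos'],s['eef_rot'],s['t'],s['opening'],s['force'],s['torque'])
cv2.imwrite("pics/b7.png",np.hstack(im))
```

```text
[ 0.4797 -0.2151  0.199 ] [2.2225 2.2198 0.0001] 5.6 0.30998332646937343 [ 0.9064  0.1663 -0.7001] [-0.0278  0.0175  0.0239]
```

View pics/b7.png

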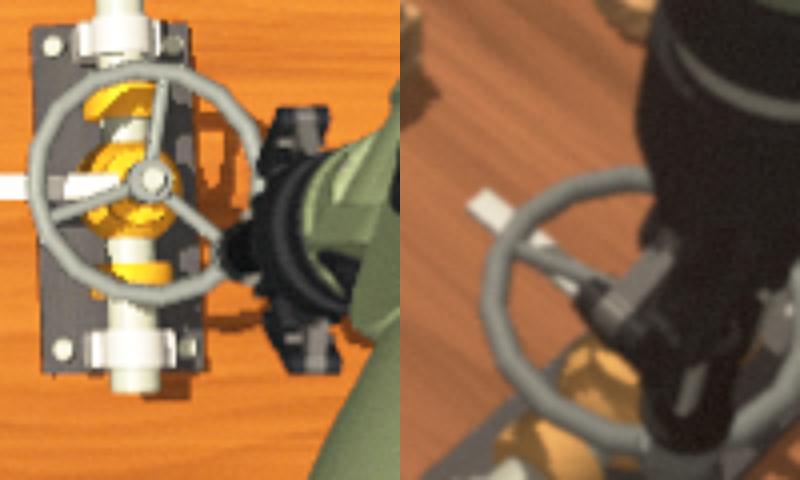

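There's no resistance at TCP z 0.199, which puts the foot near 0.141, below the pin tip. So the pin is in the bore. Lowering to the seat.

Request:
{"op": "play_rows", "data": {
  "linear": [
    [0, 0, 0.006],
    [0, 0, 0.012],
    [0, 0, 0.018],
    [0, 0, 0.022],
    [0, 0, 0.026],
    [0, 0, 0.028],
    [0, 0, 0.03],
    [0, 0, 0.031],
    [0, 0, 0.031],
    [0, 0, 0.031]
  ],
  "rotation": [
    [0, 0, 0],
    [0, 0, 0],
    [0, 0, 0],
    [0, 0, 0],
    [0, 0, 0],
    [0, 0, 0],
    [0, 0, 0],
    [0, 0, 0],
    [0, 0, 0],
    [0, 0, 0]
  ],
  "jaw": [-1, -1, -1, -1, -1, -1, -1, -1, -1, -1]
}}

```text
t: 6.43
eef_pos: [0.4795, -0.215, 0.1835]
eef_rot: [2.223, 2.22, -0.0]
force: [-1.3, 0.1, 0.9]
opening: 0.314
```

Run:
```python
from h import *
np.set_printoptions(precision=4,suppress=True)
s=arm.state();print(s['eef_pos'],s['eef_rot'],s['t'],s['opening'],s['force'],s['torque'])
```

```text
[ 0.4795 -0.215   0.1835] [ 2.2226  2.2201 -0.0001] 6.4333 0.31369290018383483 [-1.2521  0.0682  0.9183] [0.0002 0.1658 0.0064]
```

Request:
{"op": "play_rows", "data": {
  "linear": [
    [0, 0, 0.002],
    [0, 0, 0.004],
    [0, 0, 0.006],
    [0, 0, 0.006],
    [0, 0, 0.006],
    [0, 0, 0.006],
    [0, 0, 0.006],
    [0, 0, 0.006],
    [0, 0, 0.006],
    [0, 0, 0.006]
  ],
  "rotation": [
    [0, 0, 0],
    [0, 0, 0],
    [0, 0, 0],
    [0, 0, 0],
    [0, 0, 0],
    [0, 0, 0],
    [0, 0, 0],
    [0, 0, 0],
    [0, 0, 0],
    [0, 0, 0]
  ],
  "jaw": [-1, -1, -1, -1, -1, -1, -1, -1, -1, -1]
}}

```text
t: 7.27
eef_pos: [0.4808, -0.216, 0.1832]
eef_rot: [2.219, 2.217, 0.001]
force: [-3.9, 1.4, 17.0]
opening: 0.309
```

Run:
```python
from h import *
np.set_printoptions(precision=4,suppress=True)
im=[]
for n,x,y in(("top",370,180),("side",320,200)):
    a=cv2.cvtColor(arm.camera(n),cv2.COLOR_RGB2BGR);im.append(cv2.resize(a[y:y+120,x:x+100],None,fx=4,fy=4))
s=arm.state();print(s['eef_pos'],s['eef_rot'],s['t'],s['opening'],s['force'],s['torque'])
cv2.imwrite("pics/b8.png",np.hstack(im))
```

```text
[ 0.4808 -0.2159  0.1832] [2.2192 2.217  0.0007] 7.3667 0.3110770151923243 [-3.8291  1.3231 17.5769] [0.3216 0.8043 0.0468]
```

View pics/b8.png

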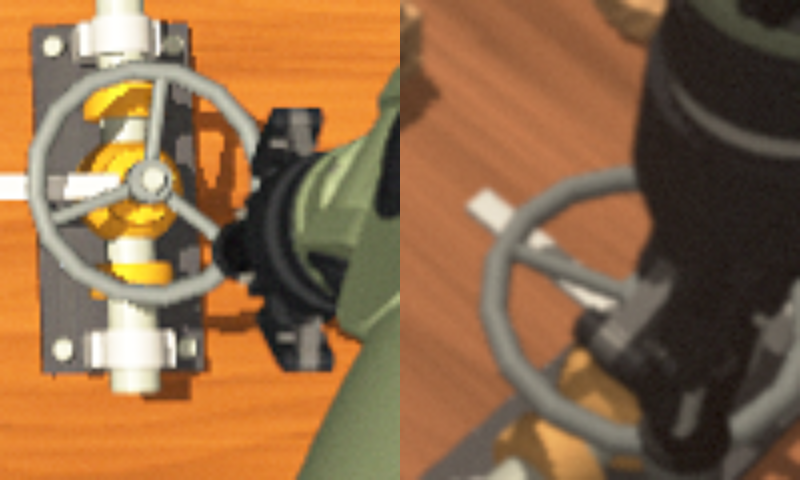

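Seated: TCP z stops at 0.183 with 17 N of push. Next I work out circle tables. The pin is near 229° about the axis and the pointer is at about 90°, so the calls will end just past 90°.

```bash
cat >> h.py <<'E'
def arc(a0,a1,n=10,r=.065,dz=0,total=10):
    th=np.radians(np.linspace(a0,a1,n+1))[1:];t0=np.radians(a0)
    rows=[[round(float(r*(np.sin(t)-np.sin(t0))/.5),4),round(float(r*(np.cos(t)-np.cos(t0))/.5),4),round(dz/.5,4)] for t in th]
    rows+= [rows[-1]]*(total-n); print(a0,a1,rows)
E
python3 - <<'E'
from h import *
arc(229.3,157,dz=-.002);arc(157,86,8)
o=plane("top",363.2,226.8,.097);A=np.array([.5212,-.1665]);
# pointer direction from its two edges mid: near hub end & tip
print(o, np.degrees(np.arctan2(*(o[:2]-A)[::-1])))
E
```

```text
229.3 157 [[0.0115, -0.0117, -0.004], [0.0243, -0.0219, -0.004], [0.0383, -0.0304, -0.004], [0.0533, -0.0371, -0.004], [0.069, -0.0418, -0.004], [0.0851, -0.0445, -0.004], [0.1015, -0.0452, -0.004], [0.1179, -0.0438, -0.004], [0.1339, -0.0403, -0.004], [0.1494, -0.0349, -0.004]]
157 86 [[0.0179, 0.0093, 0.0], [0.0341, 0.0212, 0.0], [0.0482, 0.0355, 0.0], [0.06, 0.0517, 0.0], [0.0692, 0.0697, 0.0], [0.0755, 0.0888, 0.0], [0.0787, 0.1086, 0.0], [0.0789, 0.1287, 0.0], [0.0789, 0.1287, 0.0], [0.0789, 0.1287, 0.0]]
[ 0.51962186 -0.06808436  0.097     ] 90.9186877023814
```

Request:
{"op": "play_rows", "data": {
  "linear": [
    [0.0115, -0.0117, -0.004],
    [0.0243, -0.0219, -0.004],
    [0.0383, -0.0304, -0.004],
    [0.0533, -0.0371, -0.004],
    [0.069, -0.0418, -0.004],
    [0.0851, -0.0445, -0.004],
    [0.1015, -0.0452, -0.004],
    [0.1179, -0.0438, -0.004],
    [0.1339, -0.0403, -0.004],
    [0.1494, -0.0349, -0.004]
  ],
  "rotation": [
    [0, 0, 0],
    [0, 0, 0],
    [0, 0, 0],
    [0, 0, 0],
    [0, 0, 0],
    [0, 0, 0],
    [0, 0, 0],
    [0, 0, 0],
    [0, 0, 0],
    [0, 0, 0]
  ],
  "jaw": [-1, -1, -1, -1, -1, -1, -1, -1, -1, -1]
}}

```text
t: 8.2
eef_pos: [0.462, -0.1408, 0.1833]
eef_rot: [2.222, 2.217, -0.003]
force: [-2.6, -3.7, 10.0]
opening: 0.316
```

```bash
cat >> h.py <<'E'
def look(name):
    np.set_printoptions(precision=4,suppress=True)
    im=[]
    for n,x,y in(("top",360,180),("side",320,210)):
        a=cv2.cvtColor(arm.camera(n),cv2.COLOR_RGB2BGR);im.append(cv2.resize(a[y:y+120,x:x+100],None,fx=4,fy=4))
    s=arm.state();print(s['eef_pos'],s['eef_rot'],s['t'],s['opening'],s['force'],s['torque'],s['joints'])
    d=s['eef_pos'][:2]-[.5212,-.1665];print("r",np.hypot(*d),"ang",np.degrees(np.arctan2(d[1],d[0])))
    cv2.imwrite(name,np.hstack(im))
E
python3 -c "
from h import *
look('pics/c1.png')"
```

```text
[ 0.4624 -0.1396  0.1833] [2.2204 2.2202 0.0003] 8.3 0.3126566248047366 [-2.1855 -0.4245  9.3146] [-0.107   0.3217 -0.0209] [-0.4459  0.2692 -0.4752  0.8248 -0.0004  1.125 ]
r 0.06461382546102447 ang 155.4056411089609
```

View pics/c1.png

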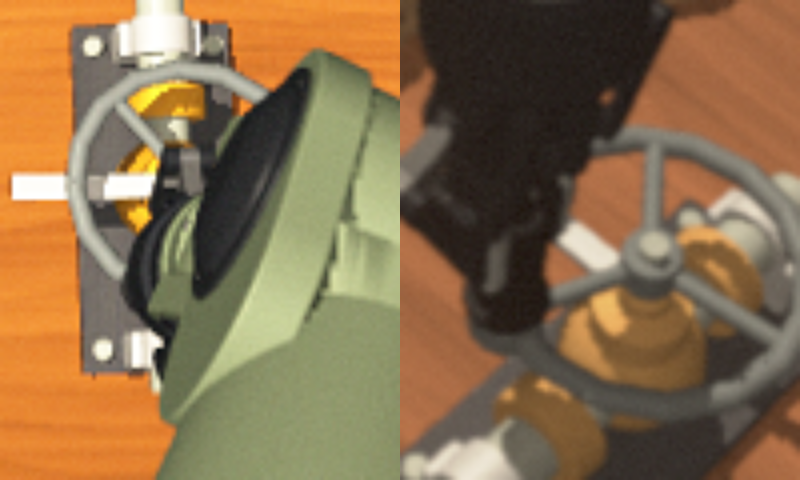

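The wheel turned with the grip: its spokes have rotated about 73° and the grip is seated on the rim in the side view, near (515,310). Continuing to just past the pointer.

Request:
{"op": "play_rows", "data": {
  "linear": [
    [0.0179, 0.0093, 0],
    [0.0341, 0.0212, 0],
    [0.0482, 0.0355, 0],
    [0.06, 0.0517, 0],
    [0.0692, 0.0697, 0],
    [0.0755, 0.0888, 0],
    [0.0787, 0.1086, 0],
    [0.0789, 0.1287, 0],
    [0.0789, 0.1287, 0],
    [0.0789, 0.1287, 0]
  ],
  "rotation": [
    [0, 0, 0],
    [0, 0, 0],
    [0, 0, 0],
    [0, 0, 0],
    [0, 0, 0],
    [0, 0, 0],
    [0, 0, 0],
    [0, 0, 0],
    [0, 0, 0],
    [0, 0, 0]
  ],
  "jaw": [-1, -1, -1, -1, -1, -1, -1, -1, -1, -1]
}}

```text
t: 9.13
eef_pos: [0.524, -0.1002, 0.1832]
eef_rot: [-2.22, -2.219, 0.006]
force: [-9.5, -0.1, 17.0]
opening: 0.314
```

```bash
python3 -c "
from h import *
look('pics/c2.png')
arc(86,-34);arc(-34,-154);arc(-154,-274,9)"
```

```text
[ 0.524  -0.1002  0.1832] [-2.2204 -2.2185  0.005 ] 9.2333 0.31096646074351597 [-8.7295  1.0773 16.9168] [0.0121 1.9539 0.0743] [-0.3266  0.36   -0.3427  0.8721 -0.0016  1.2451]
r 0.06632185719667381 ang 87.62068104134522
86 -34 [[-0.0047, 0.0268, 0.0], [-0.0149, 0.052, 0.0], [-0.0301, 0.0745, 0.0], [-0.0496, 0.0934, 0.0], [-0.0727, 0.1078, 0.0], [-0.0982, 0.1171, 0.0], [-0.1251, 0.1209, 0.0], [-0.1523, 0.119, 0.0], [-0.1784, 0.1115, 0.0], [-0.2024, 0.0987, 0.0]]
-34 -154 [[-0.0208, -0.0175, 0.0], [-0.0376, -0.0389, 0.0], [-0.0495, -0.0633, 0.0], [-0.056, -0.0897, 0.0], [-0.057, -0.1168, 0.0], [-0.0523, -0.1436, 0.0], [-0.0421, -0.1688, 0.0], [-0.0269, -0.1913, 0.0], [-0.0073, -0.2102, 0.0], [0.0157, -0.2246, 0.0]]
-154 -274 [[0.0285, -0.01, 0.0], [0.0585, -0.0131, 0.0], [0.0884, -0.0093, 0.0], [0.1167, 0.0014, 0.0], [0.1417, 0.0182, 0.0], [0.1622, 0.0404, 0.0], [0.1769, 0.0667, 0.0], [0.1853, 0.0958, 0.0], [0.1867, 0.1259, 0.0], [0.1867, 0.1259, 0.0]]
```

View pics/c2.png

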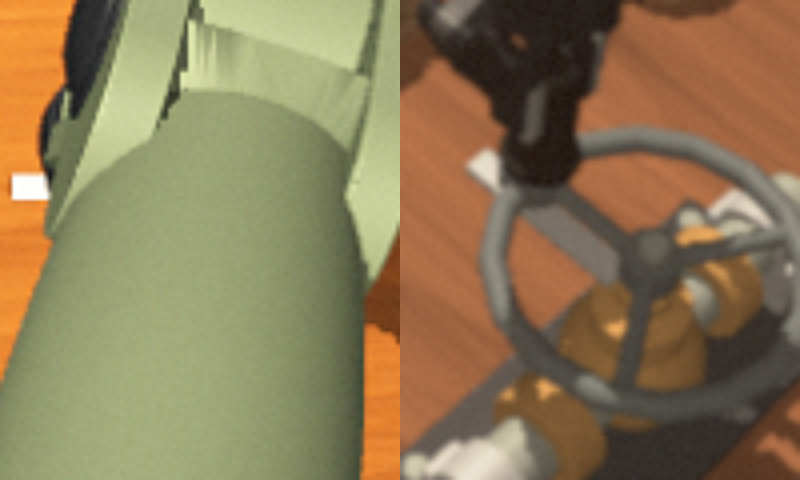

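The pin is over the pointer and tangential force rose to 9 N. This may be the stop, so I'll test with 3 mm more clockwise and a lighter downward push.

Request:
{"op": "play_rows", "data": {
  "linear": [
    [0, 0.002, -0.003],
    [-0.0005, 0.004, -0.003],
    [-0.001, 0.006, -0.003],
    [-0.001, 0.006, -0.003],
    [-0.001, 0.006, -0.003],
    [-0.001, 0.006, -0.003],
    [-0.001, 0.006, -0.003],
    [-0.001, 0.006, -0.003],
    [-0.001, 0.006, -0.003],
    [-0.001, 0.006, -0.003]
  ],
  "rotation": [
    [0, 0, 0],
    [0, 0, 0],
    [0, 0, 0],
    [0, 0, 0],
    [0, 0, 0],
    [0, 0, 0],
    [0, 0, 0],
    [0, 0, 0],
    [0, 0, 0],
    [0, 0, 0]
  ],
  "jaw": [-1, -1, -1, -1, -1, -1, -1, -1, -1, -1]
}}

```text
t: 10.07
eef_pos: [0.5243, -0.1003, 0.1833]
eef_rot: [-2.218, -2.215, 0.01]
force: [-12.7, 0.4, 12.3]
opening: 0.307
```

```bash
python3 -c "
from h import *
look('pics/c3.png')"
```

```text
[ 0.5243 -0.1003  0.1833] [-2.2175 -2.2148  0.01  ] 10.1667 0.3126044543719795 [-13.2626   0.4623  13.6751] [-0.0335  2.7664 -0.0045] [-0.326   0.3644 -0.3357  0.8802 -0.0024  1.2461]
r 0.06630957077388099 ang 87.29584824327657
```

View pics/c3.png

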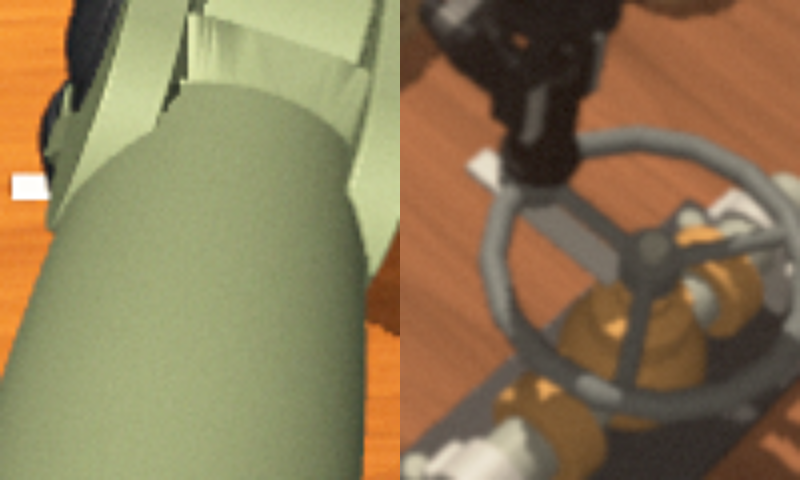

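The tool moved only 0.3 mm and the force rose to 13 N (3–4 N friction plus about 9 N), with the pin right over the pointer. That's the stop, so the wheel is closed. Next I back off counter-clockwise 720°.

```bash
python3 -c "
from h import *
arc(83.4,203.4,dz=-.001);arc(203.4,323.4);arc(323.4,443.4);arc(83.4,203.4)"
```

```text
83.4 203.4 [[0.0003, -0.0272, -0.002], [-0.0051, -0.0538, -0.002], [-0.0159, -0.0788, -0.002], [-0.0316, -0.1009, -0.002], [-0.0516, -0.1193, -0.002], [-0.075, -0.1331, -0.002], [-0.1008, -0.1418, -0.002], [-0.1278, -0.1449, -0.002], [-0.1548, -0.1424, -0.002], [-0.1808, -0.1342, -0.002]]
203.4 323.4 [[-0.0237, 0.0133, 0.0], [-0.0441, 0.0313, 0.0], [-0.0603, 0.0531, 0.0], [-0.0716, 0.0778, 0.0], [-0.0775, 0.1044, 0.0], [-0.0778, 0.1315, 0.0], [-0.0724, 0.1582, 0.0], [-0.0616, 0.1831, 0.0], [-0.0459, 0.2053, 0.0], [-0.0259, 0.2237, 0.0]]
323.4 443.4 [[0.0234, 0.0138, 0.0], [0.0492, 0.0225, 0.0], [0.0761, 0.0256, 0.0], [0.1032, 0.0231, 0.0], [0.1291, 0.0149, 0.0], [0.1528, 0.0016, 0.0], [0.1732, -0.0164, 0.0], [0.1894, -0.0382, 0.0], [0.2007, -0.0629, 0.0], [0.2066, -0.0894, 0.0]]
83.4 203.4 [[0.0003, -0.0272, 0.0], [-0.0051, -0.0538, 0.0], [-0.0159, -0.0788, 0.0], [-0.0316, -0.1009, 0.0], [-0.0516, -0.1193, 0.0], [-0.075, -0.1331, 0.0], [-0.1008, -0.1418, 0.0], [-0.1278, -0.1449, 0.0], [-0.1548, -0.1424, 0.0], [-0.1808, -0.1342, 0.0]]
```

Request:
{"op": "play_rows", "data": {
  "linear": [
    [0.0003, -0.0272, -0.002],
    [-0.0051, -0.0538, -0.002],
    [-0.0159, -0.0788, -0.002],
    [-0.0316, -0.1009, -0.002],
    [-0.0516, -0.1193, -0.002],
    [-0.075, -0.1331, -0.002],
    [-0.1008, -0.1418, -0.002],
    [-0.1278, -0.1449, -0.002],
    [-0.1548, -0.1424, -0.002],
    [-0.1808, -0.1342, -0.002]
  ],
  "rotation": [
    [0, 0, 0],
    [0, 0, 0],
    [0, 0, 0],
    [0, 0, 0],
    [0, 0, 0],
    [0, 0, 0],
    [0, 0, 0],
    [0, 0, 0],
    [0, 0, 0],
    [0, 0, 0]
  ],
  "jaw": [-1, -1, -1, -1, -1, -1, -1, -1, -1, -1]
}}

```text
t: 11.0
eef_pos: [0.4606, -0.1911, 0.184]
eef_rot: [-2.22, -2.217, -0.0]
force: [-0.7, 4.9, 0.4]
opening: 0.312
```

```bash
python3 -c "
from h import *
look('pics/d1.png')"
```

```text
[ 0.4626 -0.1938  0.1845] [ 2.2247  2.2173 -0.0024] 11.1 0.31130329168945886 [ 0.7248  0.3945 -0.5333] [ 0.0068 -0.0018  0.0025] [-0.5431  0.3009 -0.4266  0.843  -0.0016  1.031 ]
r 0.0646349697382899 ang -155.00166482877373
```

View pics/d1.png

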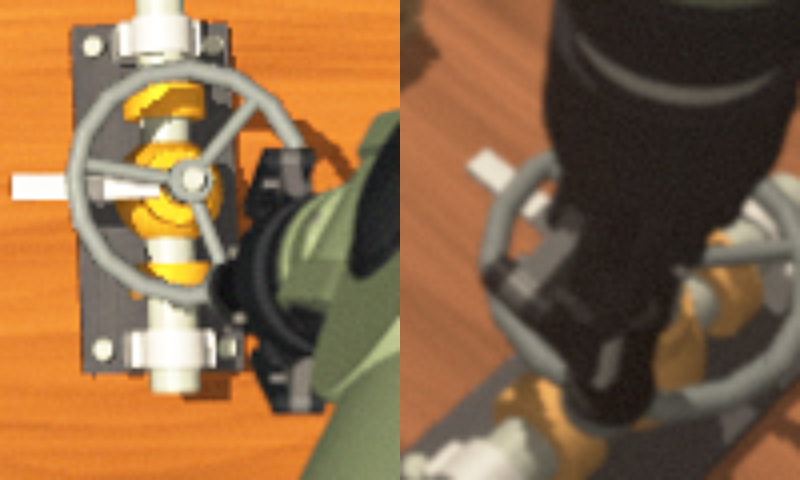

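The wheel followed, with a spoke now at about −155°. Foot height changed by only about 1 mm. Continuing with the next five arcs.

Request:
{"op": "play_rows", "data": {
  "linear": [
    [-0.0237, 0.0133, 0.002],
    [-0.0441, 0.0313, 0.002],
    [-0.0603, 0.0531, 0.002],
    [-0.0716, 0.0778, 0.002],
    [-0.0775, 0.1044, 0.002],
    [-0.0778, 0.1315, 0.002],
    [-0.0724, 0.1582, 0.002],
    [-0.0616, 0.1831, 0.002],
    [-0.0459, 0.2053, 0.002],
    [-0.0259, 0.2237, 0.002]
  ],
  "rotation": [
    [0, 0, 0],
    [0, 0, 0],
    [0, 0, 0],
    [0, 0, 0],
    [0, 0, 0],
    [0, 0, 0],
    [0, 0, 0],
    [0, 0, 0],
    [0, 0, 0],
    [0, 0, 0]
  ],
  "jaw": [-1, -1, -1, -1, -1, -1, -1, -1, -1, -1]
}}

```text
t: 11.93
eef_pos: [0.5747, -0.2057, 0.1836]
eef_rot: [2.223, 2.218, -0.005]
force: [-3.4, -3.8, -0.6]
opening: 0.309
```

```bash
python3 -c "
from h import *
look('pics/d2.png')"
```

```text
[ 0.5759 -0.2032  0.1837] [2.2193 2.2224 0.0023] 12.0333 0.3085629296076726 [-0.2191 -0.443  -0.6082] [-0.0235 -0.0175  0.0131] [-0.4605  0.49   -0.1342  0.9454  0.0011  1.1089]
r 0.06590038365404817 ang -33.83015486589539
```

View pics/d2.png

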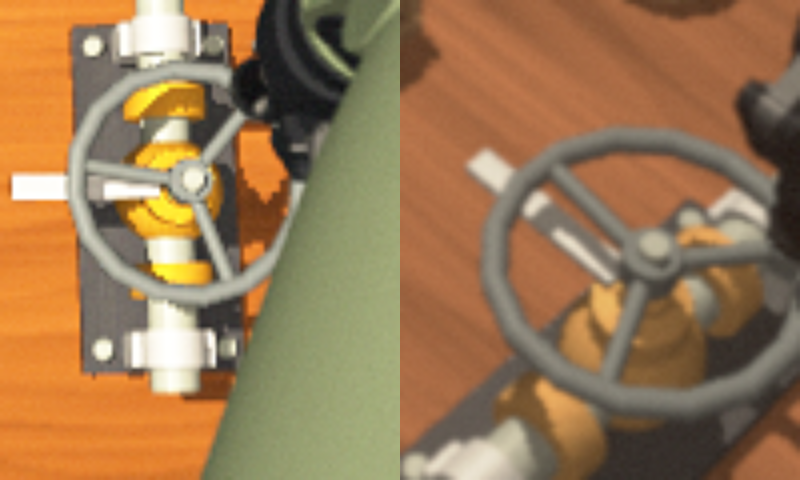

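The grip is still on the rim, at top view (250,95). The wheel has turned about 120° more. Continuing.

Request:
{"op": "play_rows", "data": {
  "linear": [
    [0.0234, 0.0138, 0],
    [0.0492, 0.0225, 0],
    [0.0761, 0.0256, 0],
    [0.1032, 0.0231, 0],
    [0.1291, 0.0149, 0],
    [0.1528, 0.0016, 0],
    [0.1732, -0.0164, 0],
    [0.1894, -0.0382, 0],
    [0.2007, -0.0629, 0],
    [0.2066, -0.0894, 0]
  ],
  "rotation": [
    [0, 0, 0],
    [0, 0, 0],
    [0, 0, 0],
    [0, 0, 0],
    [0, 0, 0],
    [0, 0, 0],
    [0, 0, 0],
    [0, 0, 0],
    [0, 0, 0],
    [0, 0, 0]
  ],
  "jaw": [-1, -1, -1, -1, -1, -1, -1, -1, -1, -1]
}}

```text
t: 12.87
eef_pos: [0.5303, -0.0995, 0.1846]
eef_rot: [2.219, 2.221, 0.005]
force: [4.1, -3.2, -0.5]
opening: 0.315
```

Request:
{"op": "play_rows", "data": {
  "linear": [
    [0.0003, -0.0272, 0],
    [-0.0051, -0.0538, 0],
    [-0.0159, -0.0788, 0],
    [-0.0316, -0.1009, 0],
    [-0.0516, -0.1193, 0],
    [-0.075, -0.1331, 0],
    [-0.1008, -0.1418, 0],
    [-0.1278, -0.1449, 0],
    [-0.1548, -0.1424, 0],
    [-0.1808, -0.1342, 0]
  ],
  "rotation": [
    [0, 0, 0],
    [0, 0, 0],
    [0, 0, 0],
    [0, 0, 0],
    [0, 0, 0],
    [0, 0, 0],
    [0, 0, 0],
    [0, 0, 0],
    [0, 0, 0],
    [0, 0, 0]
  ],
  "jaw": [-1, -1, -1, -1, -1, -1, -1, -1, -1, -1]
}}

```text
t: 13.7
eef_pos: [0.4608, -0.1907, 0.1835]
eef_rot: [-2.219, -2.218, -0.001]
force: [-2.0, 4.2, 1.9]
opening: 0.313
```

```bash
python3 -c "
from h import *
look('pics/d4.png')"
```

```text
[ 0.4627 -0.1935  0.1837] [ 2.2242  2.2176 -0.0017] 13.8 0.3147720588397277 [ 0.2021 -0.6356 -0.88  ] [-0.0238  0.0052 -0.0096] [-0.5427  0.3015 -0.428   0.8408 -0.0012  1.0311]
r 0.06442940727111861 ang -155.22922190902904
```

View pics/d4.png

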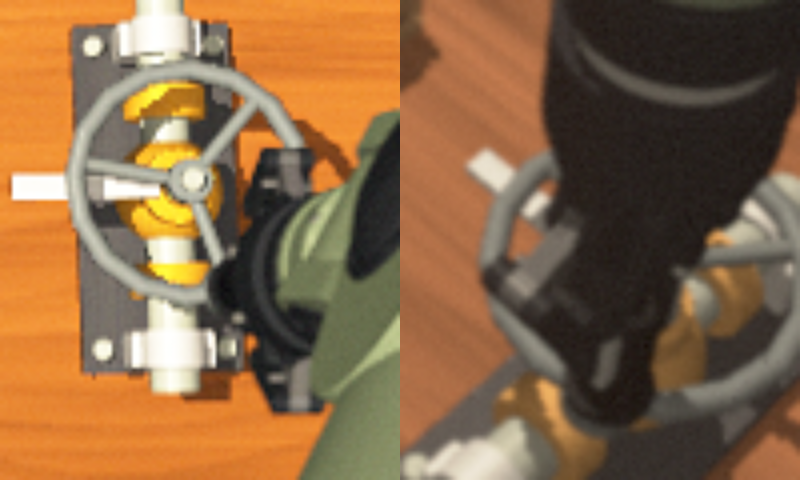

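This view matches the one from a turn earlier, so one turn plus about 115° is done. Continuing.

Request:
{"op": "play_rows", "data": {
  "linear": [
    [-0.0237, 0.0133, 0],
    [-0.0441, 0.0313, 0],
    [-0.0603, 0.0531, 0],
    [-0.0716, 0.0778, 0],
    [-0.0775, 0.1044, 0],
    [-0.0778, 0.1315, 0],
    [-0.0724, 0.1582, 0],
    [-0.0616, 0.1831, 0],
    [-0.0459, 0.2053, 0],
    [-0.0259, 0.2237, 0]
  ],
  "rotation": [
    [0, 0, 0],
    [0, 0, 0],
    [0, 0, 0],
    [0, 0, 0],
    [0, 0, 0],
    [0, 0, 0],
    [0, 0, 0],
    [0, 0, 0],
    [0, 0, 0],
    [0, 0, 0]
  ],
  "jaw": [-1, -1, -1, -1, -1, -1, -1, -1, -1, -1]
}}

```text
t: 14.63
eef_pos: [0.5748, -0.2055, 0.1835]
eef_rot: [2.223, 2.218, -0.004]
force: [-2.9, -3.6, 0.1]
opening: 0.314
```

Request:
{"op": "play_rows", "data": {
  "linear": [
    [0.0234, 0.0138, 0],
    [0.0492, 0.0225, 0],
    [0.0761, 0.0256, 0],
    [0.1032, 0.0231, 0],
    [0.1291, 0.0149, 0],
    [0.1528, 0.0016, 0],
    [0.1732, -0.0164, 0],
    [0.1894, -0.0382, 0],
    [0.2007, -0.0629, 0],
    [0.2066, -0.0894, 0]
  ],
  "rotation": [
    [0, 0, 0],
    [0, 0, 0],
    [0, 0, 0],
    [0, 0, 0],
    [0, 0, 0],
    [0, 0, 0],
    [0, 0, 0],
    [0, 0, 0],
    [0, 0, 0],
    [0, 0, 0]
  ],
  "jaw": [-1, -1, -1, -1, -1, -1, -1, -1, -1, -1]
}}

```text
t: 15.47
eef_pos: [0.5305, -0.0995, 0.1847]
eef_rot: [2.219, 2.22, 0.006]
force: [4.3, -2.2, -1.1]
opening: 0.309
```

```bash
python3 -c "
from h import *
look('pics/d6.png')
arc(83.4,94,4)"
```

```text
[ 0.5281 -0.0992  0.1843] [-2.2202 -2.2207 -0.0025] 15.5667 0.3101174218366834 [ 0.0719  0.325  -0.3421] [ 0.0157 -0.0254 -0.0137] [-0.3242  0.363  -0.335   0.8733  0.002   1.2464]
r 0.06764423857455044 ang 84.17259602919204
83.4 94 [[0.0006, -0.006, 0.0], [0.0008, -0.012, 0.0], [0.0008, -0.018, 0.0], [0.0005, -0.024, 0.0], [0.0005, -0.024, 0.0], [0.0005, -0.024, 0.0], [0.0005, -0.024, 0.0], [0.0005, -0.024, 0.0], [0.0005, -0.024, 0.0], [0.0005, -0.024, 0.0]]
```

View pics/d6.png

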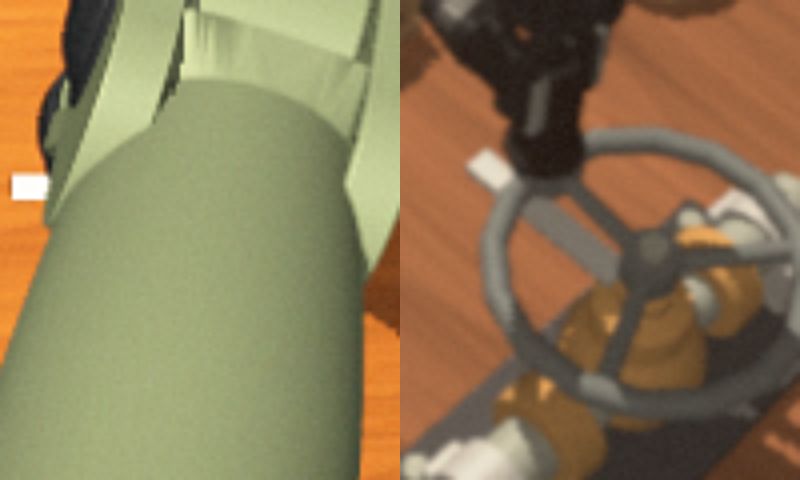

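The pin is a few degrees short of the pointer: the grip is at x≈545–550 in the side crop, against about 538 at the stop. I'll make the last small arc, with a slight press down.

Request:
{"op": "play_rows", "data": {
  "linear": [
    [0.0006, -0.006, 0.001],
    [0.0008, -0.012, 0.001],
    [0.0008, -0.018, 0.002],
    [0.0005, -0.024, 0.002],
    [0.0005, -0.024, 0.002],
    [0.0005, -0.024, 0.002],
    [0.0005, -0.024, 0.002],
    [0.0005, -0.024, 0.002],
    [0.0005, -0.024, 0.002],
    [0.0005, -0.024, 0.002]
  ],
  "rotation": [
    [0, 0, 0],
    [0, 0, 0],
    [0, 0, 0],
    [0, 0, 0],
    [0, 0, 0],
    [0, 0, 0],
    [0, 0, 0],
    [0, 0, 0],
    [0, 0, 0],
    [0, 0, 0]
  ],
  "jaw": [-1, -1, -1, -1, -1, -1, -1, -1, -1, -1]
}}

```text
t: 16.4
eef_pos: [0.5184, -0.101, 0.1833]
eef_rot: [2.222, 2.22, 0.003]
force: [2.9, 2.6, 5.3]
opening: 0.314
```

```bash
python3 -c "
from h import *
look('pics/d7.png')
a=cv2.imread('pics/c3.png')[:,400:];b=cv2.imread('pics/d7.png')[:,400:]
cv2.imwrite('pics/cmp.png',np.hstack([a,b]))
cv2.imwrite('pics/full.png',cv2.cvtColor(arm.camera('side'),cv2.COLOR_RGB2BGR))"
```

```text
[ 0.5183 -0.101   0.1834] [2.2222 2.2201 0.0025] 16.5 0.3079724116042723 [3.1722 2.5155 5.9629] [ 0.6942 -0.8523  0.0317] [-0.3329  0.347  -0.3619  0.8608  0.0013  1.2389]
r 0.06559754185192047 ang 92.49795536506304
```

View pics/cmp.png

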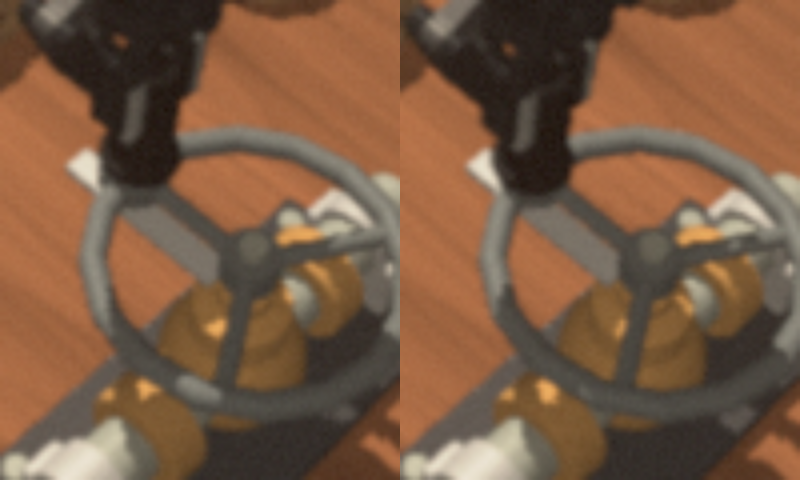

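View pics/full.png

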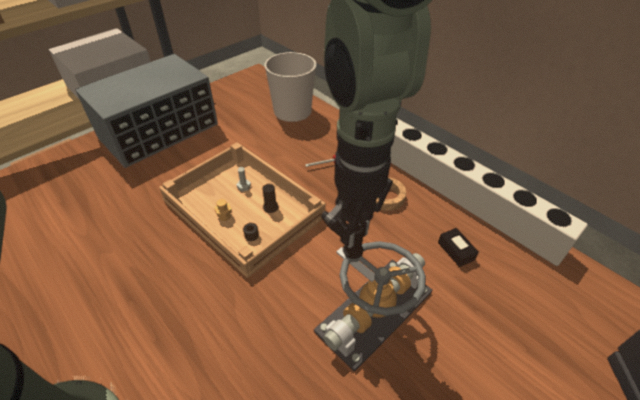

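The spokes match the closed picture to within a degree or two (lower spoke foot at about (230,385) left and (627,380) right). The grip is seated and held, and the other parts are in place. Handing in.

```bash
python3 -c "
from h import *
s=arm.state();print(s['joint_vel'],s['force'],s['opening'])
print(arm.close_job())"
```

```text
[ 0.00116371  0.00013513 -0.00062588  0.00040514  0.00050729 -0.0001612 ] [2.11843882 1.96128427 5.95315403] 0.3146995392808849
the job is handed in; nothing more can be done
None
```

I put the grip on the wheel's pin, cranked the valve closed against its stop, then backed it off two full turns. I handed the job in at about 16.5 s with the fingers still holding the grip. The hand-in reports no verdict.

- **Picking and fitting:** I took the tall tube with the visible bore, not the solid knob. It went down the pin freely, and the tool stopped at z 0.183 m with 17 N of push, which fits the grip sitting on its boss.
- **Closing:** The wheel stopped after about 140° clockwise with the pin over the pointer. Pushing 3 mm further moved the tool only 0.3 mm and raised the force from about 9 N to 13 N, as expected at the stop.
- **Backing off:** I drove it 720° counter-clockwise. The picture one turn on matched the earlier one, and the final spoke positions match the closed picture to within 1–2°.
- **Last readings:** The tool was at z 0.1834 m with about 6 N of downward push. The opening was 0.31, about 27 mm on the 28 mm tube, and the arm was at rest.
- **Other items:** In the last side view the bush, knob, bolt, nipple and adapter look upright and unmoved. The tape and screwdriver were partly hidden behind the arm, but it never went near them.

No check failed. The two cameras disagreed by about 2–3 mm on the pin's position, which the bore's clearance took up. During the back-off the tool rose about 1 mm, still well inside the 9 mm limit.

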